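# Return a cordless scanner to its charging collar

## Robot

A 6-joint arm with a two-finger parallel gripper is mounted at the origin on the work surface; the furniture and walls round the work are solid. World frame = base frame: x ahead of the robot, y to its left, z up, the work surface at z = 0. Lengths are in mm, angles in rad, forces in N, time in s.
With the tool pointing down it reaches from about 325 to 900 mm from the base axis. Payload 3.5 kg.
Tool frame: the origin (TCP) lies at the very end of the fingers, on their centre line; the grasp point (between the pads) lies 19 mm behind it; x points along the fingers, y is the direction in which the jaws open and shut, and the axes are right-handed (so a half turn about x gives the same grasp; the last joint's range is limited). The gripper opens to 85 mm and grips with 20 to 120 N. Pads are 22 mm wide; open, the fingers measure 114 mm over their backs; the gripper's body (76 mm by 85 mm) begins 54 mm behind the grasp point. The pads swing forward as they close: fully open they stand 13 mm farther back than shut.
Start: joints at [-1.225, 0.276, -0.026, 1.268, 0, 1.467], TCP at [271.166, -563.108, 231.313] pointing down, gripper open.
Joint ranges: [-3.12, 3.12], [-0.85, 1.88], [-1.08, 1.24], [-1.95, 2.15], [-1.57, 1.53], [-3.14, 3.14]. Speed limits (rad/s): [2.57, 2.57, 3.14, 3.14, 3.14, 3.14].

## Interface

Orientations are given as a rotation vector (axis times angle).
In Python, from plant import env gives the robot as it stands.
- The arm moves only by the tool jog_arm, never from a script. Its argument "commands" is a list of rows, each a list of 6 numbers: the shift along the tool's x, y, z in cm, then the turn, a rotation vector about the tool's x, y, z in degrees. A call has 1 to 12 rows; each row is the pose to reach, as a shift and turn from the pose commanded when the call began, along the tool's axes at that moment; what a row does not reach only later rows make up. A row lasts 1/8 s, in which the tool goes at most 62.5 mm and 10.7 degrees, less where a joint would pass 70% of its speed; a pose out of reach is approached as far as the arm can. A call with a gripper value outside its range is refused whole. "gripper" is the opening, from -1 (shut) to 1 (fully open), set as the call begins (left out, the last holds). The fingers move at their own pace and stop on an object; "newtons" is the grip in N (left out, the last holds). Time passes only in rows, so rows that repeat a pose let the fingers close. It gives the time, the measured TCP pose, the force and the opening at its end, in the units of the state.
- env.get_obs(): the state, without advancing time (a new reading comes with each control period).
- env.camera(name): name is "scene" or "top"; returns the picture (400x640x3 uint8, red, green, blue); there is no depth.
- env.camera_params(name): a dict with "fx", "fy", "cx", "cy" (pixels), "k1" (the pictures are not rectified: a ray, as slopes to the right and down, at radius r is drawn at 1 + k1 r^2 times it, then the intrinsics apply), "R" (3x3) and "t" (3): a world point X has camera coordinates R X + t. Camera axes: x right, y down, z forward; pixel columns grow to the right and rows downward; lengths in mm; the calibration is good to about 2 mm. A picture is of the moment at which its call begins. camera_params takes no time and is no camera call.
- env.finish_job(): hands the job in, once; it reports no verdict.
The state is a dict: "clock": time; "joint_pos": joint angles; "qvel": joint speeds; "tau": joint torques, N m; "tool_pos": TCP position; "tcp_rot": TCP orientation; "force": force on the tool from outside, world axes, zero at the start; "wrist_torque": the same for the moment, N m; "finger_gap": opening from 0.0 (shut) to 1.0 (fully open).
Only numpy, scipy, OpenCV 4.12 (cv2) and the standard library are available. Lean on these libraries where they do the work, as an engineer would, in place of code of your own. Each camera call takes 0.05 s, during which the arm holds its last target.

## Task

The parcels are booked in and somebody left the cordless scanner in the blue pen pot, where it does not charge. Lift it out, drop its handle down through the ring of the charging stand with the scan window facing away from the post, and press it gently (never with more than 30 N) past the spring catch until its head sits fully home on the collar, then let go. Leave the pot standing where it is and do not disturb the other things on the desk.

Things in the scene. Friction and masses are not known exactly. Their poses are not given: they have to be found in the camera images.
- scanner_grip (a point): Cordless hand scanner (grey, 0.22 kg, handle down): block head 94 long (x) x 42 wide (y) x 42 high on a straight round handle. This point is in the head on the handle's axis (centre of mass within 5), 14 below its flat top, 28 above its flat underside; grip here from above across the width (y). z up the handle, -x to the window. Starts hanging in the pot, underside on the rim.
- scanner_foot (a point): Centre of the handle's lower end, on its axis, 136 below scanner_grip; same axes. The handle is 23.6 in diameter, its end 20 across with a 2 high bevel. Above it, from 18 below the head's underside up to the head, is a black boss of 36 diameter, tapering to 31 at its lower end, with a groove 6 below the underside into which the stand's catch snaps.
- scanner_window (a point): Centre of the dark scan window on the front of the head, 50 to -x of the handle's axis, 22 above the head's underside; same axes as scanner_grip. The head's rear face is 44 to +x of the axis.
- pot: Round blue ceramic pen pot, loose, 70 outer diameter, 62 inner diameter, 125 high, 0.6 kg. Origin at the centre of its underside, z up.
- stand: Charging stand, fixed: black foot 185 x 120 x 14 and a steel post, 16 diameter, 176 high. Origin at desk level on the POST's axis, z up, -x from the post towards the collar. An arm clamped to the post carries the collar (ring), axis upright, 115 from the post's axis. Foot reaches 163 to -x. The clamp is rigid under load; how it was last set is NOT measured (see ring_nominal).
- ring_nominal (a point): NOMINAL centre of the collar's rim: 115 to -x of the post, 145 high; stand's axes. The true ring differs: its arm may be swung about the post up to 0.1 rad either way (ring up to 12 mm aside along y) and be up to 15 higher or lower. Collar from rim down: cup 47 outer, 39 inner diameter, 20 deep; its floor is a flat ledge 8 thick with a concentric through hole 27.4 in diameter; open below.
- contact (a joint): Travel (m) of two sprung brass charging pins 34 from the ring's axis on the post's side, 4 mm proud of the rim: 0 free, 0.004 with the head flush on the rim (a rigid stop). Also, 6 below the rim, two spring balls stand 4 mm out of the cup's wall left and right: the handle passes freely, the boss needs about 3 to 11 N to pass, then they snap in its groove. Their housings reach 33 from the axis.
- scissors: Closed office scissors with blue handles, 87 x 199 x 9, loose, lying flat. Origin at the centre of the underside, long axis y, handles to +y.
- glue_stick: Glue stick, blue and white, 24 diameter, 92 high, standing loose on the desk. Origin at the centre of its underside.
- eraser: Eraser in a blue sleeve, 21 x 52 x 12, loose on the desk. Origin at the centre of its underside, long axis y.
- usb_stick: Black memory stick, 18 x 48 x 8, loose on the desk. Origin at the centre of its underside, long axis y.
Not all that is in view belongs to the job. What is shaped like the part that bears scanner_grip but orange is not meant.

How it is judged (in metres and radians):
On the way, in this order (a step that is already met when the one before it is completed fails the run):
1. the scanner is lifted clear out of the pot (height (world z) of scanner_foot above 0.135 m and angle between pot's own z axis and vertical below 0.2 rad), for 0.1 s.
2. the handle has gone down through the ring, with the head still above its seat (x of scanner_foot in the frame of stand between -0.13 and -0.1 m and y of scanner_foot in the frame of stand between -0.02 and 0.02 m and height (world z) of scanner_foot below 0.09 m and value of joint contact below 0.002 m), for 0.05 s.
At the end, for the whole second after the job is handed in: Handle through the ring, head home on the collar (charging pins pushed in more than 3.0 of 4 mm), upright within 0.06 rad, window at least 30 mm further from the post than the ring's axis, at rest and released; the pot upright and within 30 mm of its place (x of scanner_foot in the frame of stand between -0.13 and -0.1 m and y of scanner_foot in the frame of stand between -0.02 and 0.02 m and height (world z) of scanner_foot between 0.015 and 0.06 m and value of joint contact above 0.003 m and angle between scanner_grip's own z axis and vertical below 0.06 rad and x of scanner_window in the frame of stand below -0.145 m and linear speed of scanner below 0.02 m/s and angle between pot's own z axis and vertical below 0.1 rad and distance of pot from where it was at the start of the episode below 0.03 m); the robot touches nothing.
It fails at once if the scanner is pressed against the charging stand with more than 30 N (contact force between scanner and stand above 30 N).
It fails at once if the scanner is dropped or laid over (tilted by more than 0.8 rad) (angle between scanner_grip's own z axis and vertical above 0.8 rad).
It fails at once if the pot is knocked over or moved by more than 40 mm (distance of pot from where it was at the start of the episode above 0.04 m or angle between pot's own z axis and vertical above 0.5 rad).
It fails at once if another thing on the desk is moved by more than 20 mm (distance of any of scissors, glue_stick, eraser, usb_stick from where it was at the start of the episode above 0.02 m).
It also fails if it takes over 61 s, if anything falls off the work surface, if the arm or the gripper's body presses on something with over 40 N, if the wrist force passes 120 N, or if a joint passes its speed limit or range.

## Working session

There is one attempt and no reset: what is moved stays moved. The work goes in short steps, Python scripts to look and compute and a tool call to move; the robot and the scene stay as the last step left them, time stands still between calls to the robot, and variables do not carry over. Pictures are saved under pics/ and viewed, and the job is handed in when it is done.

Besides the shell and the picture viewer there is one more tool, called after ">>>" as name(argument=value, ...) on one line, values as JSON. jog_arm: Moves the arm, as the interface text tells. Its arguments: {"type":"object","properties":{"commands":{"type":"array"},"gripper":{"type":"number"},"newtons":{"type":"number"}},"required":["commands"]}

```bash
ls; mkdir -p pics; python3 - <<'E'
from plant import env
import cv2
for n in("scene","top"):
    im=env.camera(n); cv2.imwrite(f"pics/{n}0.png",im[:,:,::-1])
    p=env.camera_params(n); print(n,p)
o=env.get_obs(); print(o)
E
```

```text
pics
scene {'fx': 454.61539286224985, 'fy': 454.61539286224985, 'cx': 318.71848703396273, 'cy': 204.82989496021753, 'k1': -0.054963675540977315, 'R': array([[-0.75048907, -0.66078699,  0.01125621],
       [-0.41813843,  0.46157348, -0.7823747 ],
       [ 0.51178746, -0.59187032, -0.62270629]]), 't': array([283.73803177, 432.53543738, 664.32791614])}
top {'fx': 420.20751371456777, 'fy': 420.20751371456777, 'cx': 321.02577016052726, 'cy': 197.68394352081742, 'k1': -0.08807023140116553, 'R': array([[-0.01955349, -0.99980817, -0.00113428],
       [-0.98256663,  0.01942605, -0.18489305],
       [ 0.18487961, -0.0025008 , -0.98275799]]), 't': array([-185.50158793,  559.21645031, 1064.51423666])}
{'clock': 0.1, 'joint_pos': array([-1.22538381e+00,  2.77084293e-01, -2.77649937e-02,  1.26803256e+00,
       -1.26218581e-05,  1.46741274e+00]), 'qvel': array([ 0.00027721,  0.00044827,  0.00338423,  0.00094484, -0.0005839 ,
       -0.00015842]), 'tau': array([ 2.66199095e-04, -4.46707499e+01,  2.96129179e+01,  8.46888724e-03,
       -6.56541147e-05, -2.10049343e-06]), 'tool_pos': array([ 270.92450023, -562.41810573,  230.24454431]), 'tcp_rot': array([ 1.97300307,  0.45247677, -1.97353801]), 'force': array([0.11623013, 0.06906982, 0.02467124]), 'wrist_torque': array([ 0.04391135, -0.03580991,  0.01929142]), 'finger_gap': 0.9992722481735811}
```

View pics/scene0.png

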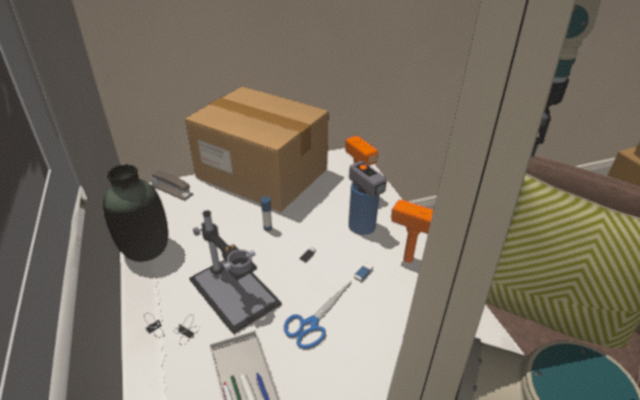

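View pics/top0.png

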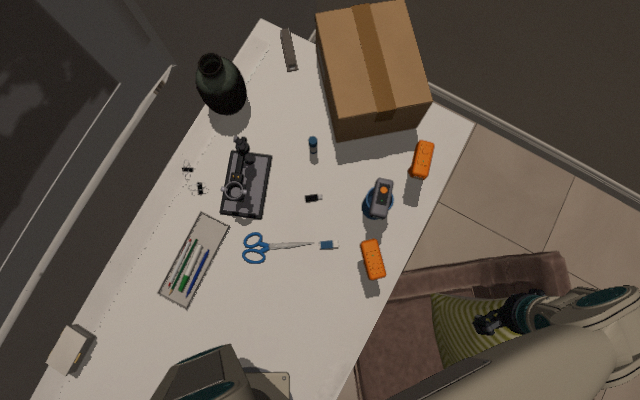

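The scene view shows the scanner in the blue pot at about (365,195) and the stand with its ring at about (238,262). In the top view the scanner is at about (380,195), the ring at about (233,190) and the post at about (243,148). The orange look-alikes are at (423,160) and (373,260). I'll zoom in on these.

```bash
cat > h.py <<'E'
import numpy as np, cv2
from plant import env
P={n:env.camera_params(n) for n in("scene","top")}
def ray(n,u,v):
    p=P[n]; d=np.array([(u-p['cx'])/p['fx'],(v-p['cy'])/p['fy']]); s=d.copy()
    for _ in range(30): s=d/(1+p['k1']*(s@s))
    D=p['R'].T@np.array([s[0],s[1],1.]); C=-p['R'].T@p['t']
    return C,D/np.linalg.norm(D)
def onz(n,u,v,z):
    C,D=ray(n,u,v); return C+D*(z-C[2])/D[2]
def proj(n,X):
    p=P[n]; c=p['R']@np.asarray(X,float)+p['t']; s=c[:2]/c[2]; s=s*(1+p['k1']*(s@s))
    return np.array([p['fx']*s[0]+p['cx'],p['fy']*s[1]+p['cy']])
def tri(a,b):
    (C1,D1),(C2,D2)=ray('scene',*a),ray('top',*b)
    A=np.stack([D1,-D2],1); t=np.linalg.lstsq(A,C2-C1,rcond=None)[0]
    p,q=C1+t[0]*D1,C2+t[1]*D2
    return (p+q)/2,np.linalg.norm(p-q)
def crop(src,u0,v0,w,h,k,out,marks=()):
    im=cv2.imread(src)[v0:v0+h,u0:u0+w]; im=cv2.resize(im,None,fx=k,fy=k,interpolation=cv2.INTER_CUBIC)
    for m in marks: cv2.circle(im,(int((m[0]-u0+.5)*k),int((m[1]-v0+.5)*k)),3,(0,255,0),1)
    for i in range(0,w,10): cv2.putText(im,str(u0+i),(i*k,8),0,.3,(0,0,255),1); cv2.line(im,(i*k+k//2,9),(i*k+k//2,13),(0,0,255),1)
    for i in range(0,h,10): cv2.putText(im,str(v0+i),(0,i*k+k//2),0,.3,(0,0,255),1); cv2.line(im,(20,i*k+k//2),(24,i*k+k//2),(0,0,255),1)
    cv2.imwrite(out,im)
E
python3 - <<'E'
from h import *
for n in P: print(n,-P[n]['R'].T@P[n]['t'])
crop('pics/top0.png',350,165,60,60,10,'pics/t_pot.png')
crop('pics/top0.png',210,125,75,60*5//4+15,8,'pics/t_st.png')
crop('pics/scene0.png',335,150,60,90,6,'pics/s_pot.png')
crop('pics/scene0.png',185,200,100,100//1-20,7,'pics/s_st.png')
E
```

```text
scene [ 53.80728747 381.03949257 748.89213933]
top [ 349.03324225 -193.66723574 1149.34469811]
```

View pics/t_pot.png

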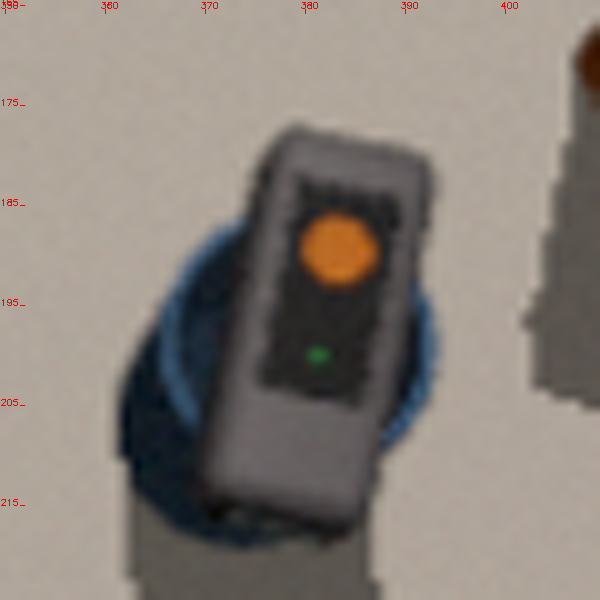

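View pics/t_st.png

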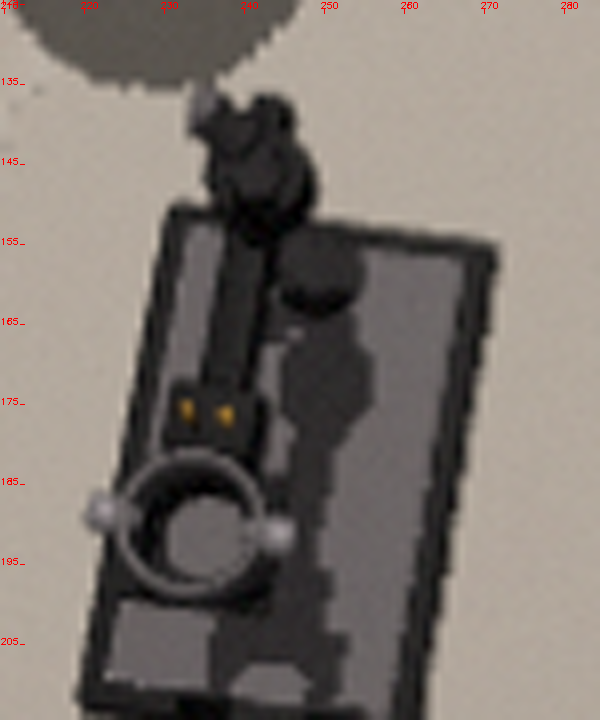

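View pics/s_pot.png

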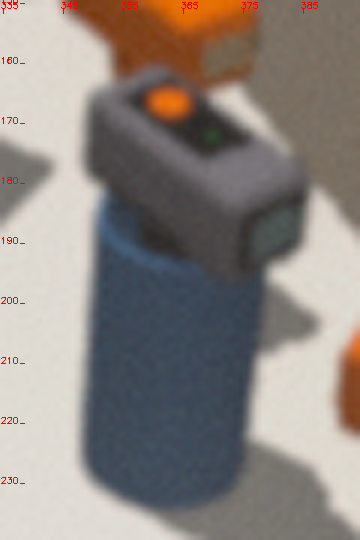

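View pics/s_st.png

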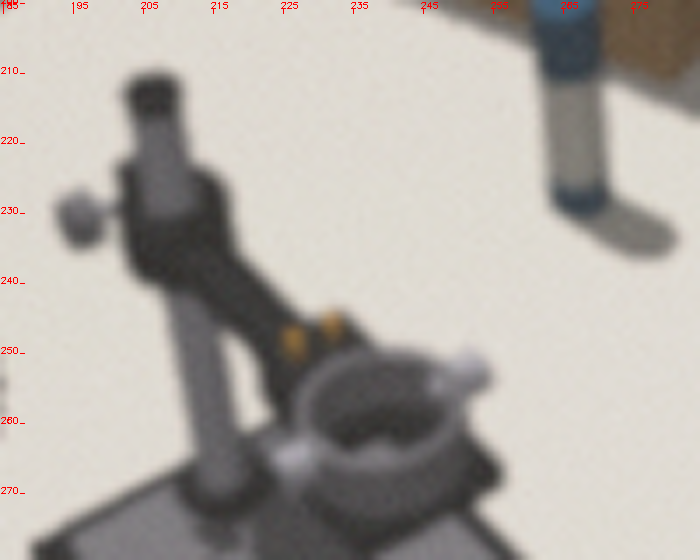

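The top crop shows the scanner head's top face with corners at about (378,178), (392,180), (385,216) and (370,213), and the window at the lower end (toward the robot, -x). The ring is centred near (233.5,190) in the top view and (239,258) in the scene view. Next I'll measure both with a rim-ridge fit and edge lines.

```bash
cat > ring.py <<'E'
from h import *
from scipy.ndimage import map_coordinates
def ridge(n,src,X,r=21.5,span=5):
    """project a circle r at X, search along the radial direction for the bright ridge, fit ellipse"""
    g=cv2.GaussianBlur(cv2.cvtColor(cv2.imread(src),cv2.COLOR_BGR2GRAY),(0,0),.6).astype(float)
    pts=[]
    for a in np.linspace(0,2*np.pi,72,endpoint=False):
        e=np.array([np.cos(a),np.sin(a),0])
        ss=np.linspace(-span,span,41)
        uv=np.array([proj(n,X+(r+s)*e) for s in ss])
        v=map_coordinates(g,[uv[:,1],uv[:,0]],order=1)
        i=v.argmax()
        if 3<i<37: pts.append(uv[i])
    pts=np.array(pts,np.float32)
    for _ in range(3):
        (c,ax,an)=cv2.fitEllipse(pts)
        # residual by polar
        t=np.deg2rad(an);Rr=np.array([[np.cos(t),np.sin(t)],[-np.sin(t),np.cos(t)]])
        q=(pts-c)@Rr.T/(np.array(ax)/2); d=np.abs(np.hypot(*q.T)-1)
        k=d<max(.06,np.median(d)*2.5); pts=pts[k]
    return np.array(c),ax,an,len(pts),pts
E
python3 - <<'E'
from ring import *
X,e=tri((238.9,257.9),(233.5,190)); print(X,e)
for it in range(3):
    r=[ridge('scene','pics/scene0.png',X),ridge('top','pics/top0.png',X)]
    for q in r: print(q[:4])
    X,e=tri(r[0][0],r[1][0]); print(X,e)
crop('pics/top0.png',210,125,75,90,8,'pics/t_st2.png',list(r[1][4])+[proj('top',X)])
crop('pics/scene0.png',185,200,100,80,7,'pics/s_st2.png',list(r[0][4])+[proj('scene',X)])
# post top
E
```

```text
[563.43891785  19.90528527 135.32329821] 0.05549843625065803
(array([238.96463013, 257.75692749]), (15.045037269592285, 22.55298614501953), 85.61436462402344, 37)
(array([233.31117249, 189.67202759]), (16.98847770690918, 17.318761825561523), 72.32095336914062, 47)
[563.80136639  19.99985699 135.7041415 ] 0.9108899312395446
(array([239.29893494, 257.506073  ]), (15.450324058532715, 23.120874404907227), 82.23399353027344, 37)
(array([233.29101562, 189.690979  ]), (16.907180786132812, 17.36921501159668), 70.95909881591797, 48)
[563.38623362  19.7229996  136.53127746] 1.3809235496334868
(array([239.0753479 , 257.69754028]), (15.162882804870605, 22.866130828857422), 84.22471618652344, 38)
(array([233.28088379, 189.65687561]), (16.920631408691406, 17.335798263549805), 69.7219467163086, 47)
[563.69033425  19.94688548 135.94215445] 1.1557136664195162
```

View pics/t_st2.png

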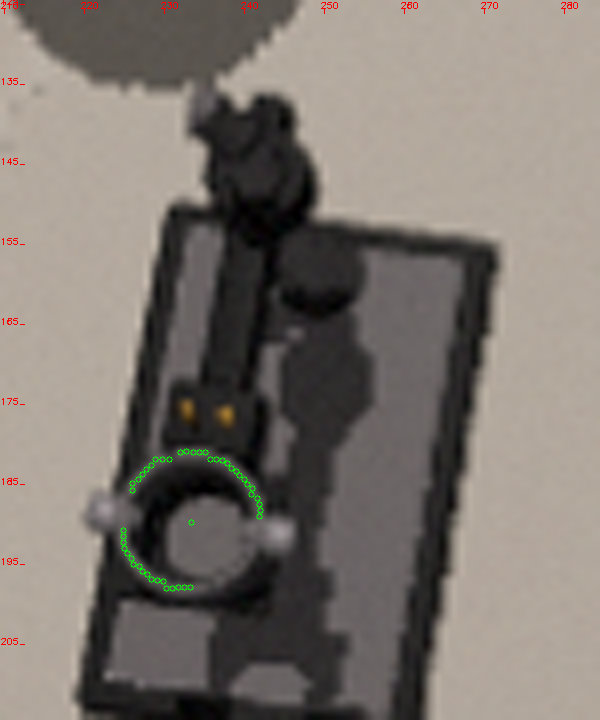

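View pics/s_st2.png

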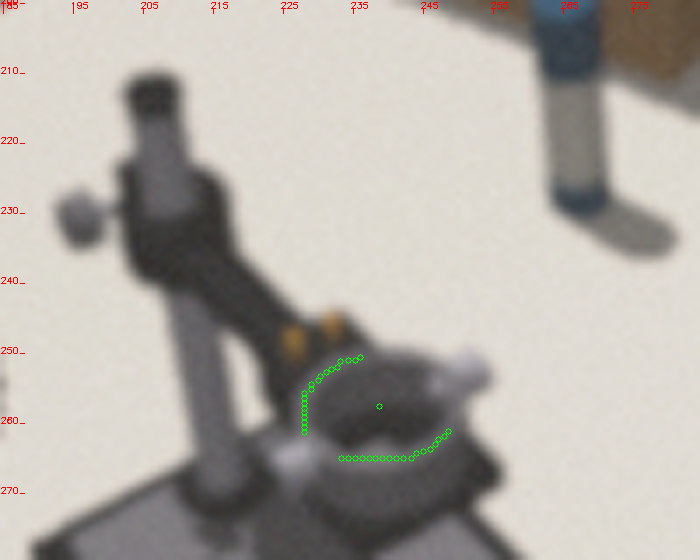

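```bash
python3 - <<'E'
from ring import *
from scipy.spatial.transform import Rotation as R
# head top corners in top view (z=167)
im=cv2.imread('pics/top0.png')
c=np.array([[378.3,177.6],[392.6,180.4],[385.3,217.3],[370.0,213.3]])
for z in (125,167):
  X=np.array([onz('top',*p,z) for p in c]);print(z,X.round(1).tolist())
print('edges',[np.linalg.norm(X[i]-X[(i+1)%4]).round(1) for i in range(4)])
d1=X[0]-X[3];d2=X[1]-X[2];print('long dir',np.degrees(np.arctan2(d1[1],d1[0])),np.degrees(np.arctan2(d2[1],d2[0])))
d3=X[0]-X[1];d4=X[3]-X[2];print('wid dir',np.degrees(np.arctan2(d3[1],d3[0])),np.degrees(np.arctan2(d4[1],d4[0])))
print('button tri',tri((361.3,166.8),(382.8,189.6)))
print('led tri',tri((368.5,172.3),(381.3,199.9)))
print('post top tri',tri((206.8,211.8),(242.5,138.5)))
ring=np.array([563.6,20,136])
for z in (14,):
  F=np.array([onz('top',*p,z) for p in [(231,151.5),(271,156.5),(219.5,212)]]);print('foot',F.round(1).tolist())
  print(np.linalg.norm(F[0]-F[2]),np.linalg.norm(F[0]-F[1]),np.degrees(np.arctan2(*(F[0]-F[2])[[1,0]])),np.degrees(np.arctan2(*(F[0]-F[1])[[1,0]])))
o=env.get_obs();print(R.from_rotvec(o['tcp_rot']).as_matrix().round(3))
# pot rim ellipse etc
hsv=cv2.cvtColor(im,cv2.COLOR_BGR2HSV)
E
```

```text
125 [[590.1, -340.8, 125.0], [582.3, -376.5, 125.0], [489.4, -353.7, 125.0], [500.2, -316.3, 125.0]]
167 [[580.2, -334.8, 167.0], [572.7, -369.0, 167.0], [483.7, -347.1, 167.0], [494.0, -311.2, 167.0]]
edges [np.float64(35.0), np.float64(91.7), np.float64(37.3), np.float64(89.4)]
long dir -15.286111556591619 -13.816263929084693
wid dir 77.54787771022733 73.98002084377961
button tri (array([ 551.39525257, -343.79785576,  167.03635654]), np.float64(1.871580088896858))
led tri (array([ 526.9627528 , -339.18887438,  165.29099463]), np.float64(2.3371035813136523))
post top tri (array([686.67273467,  -5.51387618, 164.46752477]), np.float64(0.6243941655263231))
foot [[700.3, 54.9, 14.0], [683.0, -58.4, 14.0], [528.1, 83.1, 14.0]]
174.4362773949344 114.68591898013611 -9.279315032603643 81.34444256369697
[[-0.001  0.434 -0.901]
 [ 0.002 -0.901 -0.434]
 [-1.    -0.002 -0.   ]]
```

```bash
python3 - <<'E'
from ring import *
a,b=onz('top',232.6,175.6,140),onz('top',237.6,176.3,140)
r=onz('top',233.28,189.67,136); m=(a+b)/2
print(r,a,b,m, np.linalg.norm(m-r),np.degrees(np.arctan2(*(m-r)[[1,0]])),np.degrees(np.arctan2(*(a-b)[[1,0]]))-90)
print('scene pins',tri((226.1,248.3),(232.6,175.6)),tri((231.5,246.3),(237.6,176.3)))
print('spring housings',tri((226.3,264.6),(222.3,188.8)),tri((252.2,252.8),(243.6,191.3)))
for ang in(-9,-14,-4):
  t=np.radians(ang); X=r+115*np.array([np.cos(t),np.sin(t),0]);
  for z in(0,176): X[2]=z; print(ang,X.round(1),proj('scene',X),proj('top',X))
for uv in [(206.8,211.5)]: print(onz('scene',*uv,176))
for uv in [(242.8,137.5),(238,138),(234,138)]: print(onz('top',*uv,176))
# scanner edges by mask
E
```

```text
[564.11819952  20.3096398  136.        ] [598.95879999  21.89587002 140.        ] [596.90209789   9.37235135 140.        ] [597.93044894  15.63411068 140.        ] 34.3675542201781 -7.8728855606909764 -9.326273737816294
scene pins (array([598.80077757,  21.78064664, 139.04506439]), np.float64(0.9646385858900116)) (array([597.36646371,   9.76043254, 136.72644685]), np.float64(0.8274495028872324))
spring housings (array([566.80653645,  47.69776455, 136.22762811]), np.float64(0.07026907015725897)) (array([558.25794645,  -6.30120861, 133.82431907]), np.float64(4.04414522047309))
-9 [677.7   2.3   0. ] [217.19616322 272.19639072] [250.24104414 160.14765098]
-9 [677.7   2.3 176. ] [205.76999333 211.13848307] [238.27440151 140.46635797]
-14 [675.7  -7.5   0. ] [221.21713391 270.24487267] [253.67777266 160.75183553]
-14 [675.7  -7.5 176. ] [210.34182583 209.25329038] [242.27577321 141.15572696]
-4 [678.8  12.3   0. ] [213.33664556 274.39230239] [246.75628871 159.83901755]
-4 [678.8  12.3 176. ] [201.36571913 213.2625245 ] [234.21598472 140.11912301]
[675.27238697   1.64588801 176.        ]
[685.00188121  -8.61195232 176.        ]
[684.01824912   3.12979312 176.        ]
[684.26705273  12.94700594 176.        ]
```

Measured so far:
- Head axis about (536,-341), head yaw about -14.5°, level, top at z=167.
- Ring about (564,20,136), arm direction about -9°.

I'll move to a point above the scanner.

>>> jog_arm(commands=[[-1,-1,-4.2,5,0,0],[-2,-2.1,-8.4,10,0,0],[-3,-3.2,-12.6,15,0,0],[-3,-4.3,-16.8,20,0,0],[-3,-5.3,-21,25,0,0],[-3,-6.4,-25.2,30,0,0],[-3,-7.5,-29.4,35,0,0],[-3,-8.5,-33.4,40,0,0],[-3,-8.5,-33.4,40.2,0,0],[-3,-8.5,-33.4,40.2,0,0]], gripper=1)

```text
clock: 1.35
tool_pos: [534.8, -341.5, 260.8]
tcp_rot: [-2.086, 0.264, 2.088]
force: [0.0, 0.5, 1.0]
finger_gap: 1.001
```

```bash
python3 - <<'E'
from h import *
from scipy.spatial.transform import Rotation as R
o=env.get_obs();print(o['joint_pos'].round(3),R.from_rotvec(o['tcp_rot']).as_matrix().round(3), np.degrees(o['joint_pos'][5]))
for n in("scene","top"):
    im=env.camera(n); cv2.imwrite(f"pics/{n}1.png",im[:,:,::-1])
crop('pics/top1.png',330,140,90,90,6,'pics/t1.png'); crop('pics/scene1.png',310,90,110,150,5,'pics/s1.png')
E
```

```text
[-0.67   0.281  0.042  1.333 -0.     2.724] [[-0.001 -0.249 -0.968]
 [ 0.    -0.968  0.249]
 [-1.    -0.     0.001]] 156.05672331300693
```

View pics/t1.png

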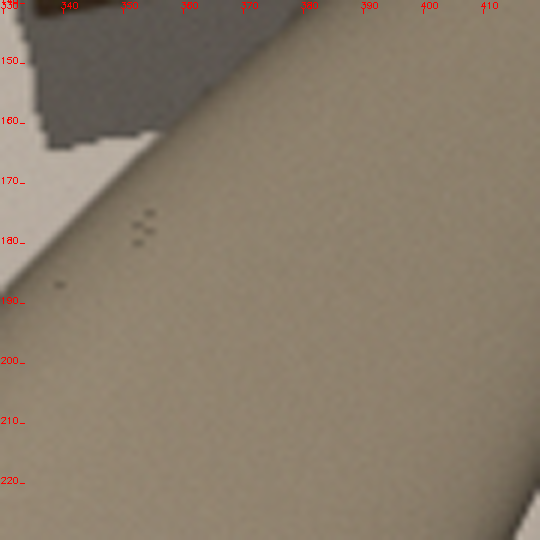

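View pics/s1.png

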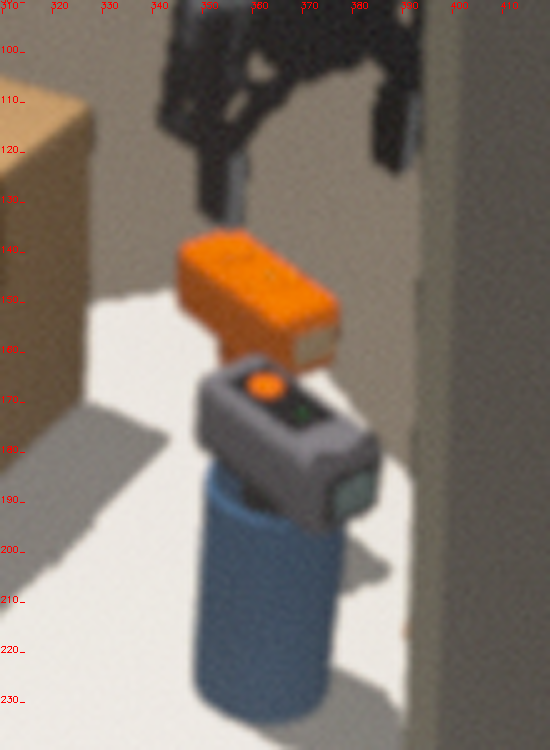

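The top view is now covered by the arm. The scene view shows the open fingers above the scanner and both aligned. At the ring, joint 6 would reach about 3.23, past its 3.14 limit, so I'll take the same grasp a half turn round.

>>> jog_arm(commands=[[0,0,0,-10,0,0],[0,0,0,-20,0,0],[0,0,0,-30,0,0],[0,0,0,-40,0,0],[0,0,0,-50,0,0],[0,0,0,-60,0,0],[0,0,0,-70,0,0],[0,0,0,-80,0,0],[0,0,0,-90,0,0]])

```text
clock: 2.58
tool_pos: [534.2, -342.6, 261.4]
tcp_rot: [1.39, 1.081, -1.39]
force: [0.9, 0.2, -0.3]
finger_gap: 0.999
```

>>> jog_arm(commands=[[0,0,0,-10,0,0],[0,0,0,-20,0,0],[0,0,0,-30,0,0],[0,0,0,-40,0,0],[0,0,0,-50,0,0],[0,0,0,-60,0,0],[0,0,0,-70,0,0],[0,0,0,-80,0,0],[0,0,0,-90,0,0],[0,0,0,-90,0,0]])

```text
clock: 3.82
tool_pos: [534.4, -342.5, 261.3]
tcp_rot: [0.201, 1.562, -0.201]
force: [0.2, 0.0, 0.3]
finger_gap: 0.998
```

```bash
python3 - <<'E'
from h import *
from scipy.spatial.transform import Rotation as R
o=env.get_obs();print(o['clock'],o['tool_pos'],o['joint_pos'].round(3),R.from_rotvec(o['tcp_rot']).as_matrix().round(3))
E
```

```text
3.825 [ 534.35625571 -342.47633656  261.33122809] [-0.672  0.281  0.042  1.333 -0.    -0.415] [[-0.     0.254  0.967]
 [-0.     0.967 -0.254]
 [-1.    -0.    -0.   ]]
```

>>> jog_arm(commands=[[3,0.1,0.1,0,0,0],[6,0.1,0.1,0,0,0],[9,0.1,0.1,0,0,0],[11,0.1,0.1,0,0,0],[12,0.1,0.1,0,0,0],[12.7,0.1,0.1,0,0,0],[12.7,0.1,0.1,0,0,0],[12.7,0.1,0.1,0,0,0]])

```text
clock: 4.82
tool_pos: [537.0, -341.4, 135.3]
tcp_rot: [0.198, 1.56, -0.199]
force: [0.5, -0.0, -0.6]
finger_gap: 1.002
```

```bash
python3 - <<'E'
from h import *
o=env.get_obs();print(o['clock'],o['tool_pos'],o['force'])
im=env.camera('scene'); cv2.imwrite("pics/scene2.png",im[:,:,::-1])
crop('pics/scene2.png',310,90,110,150,5,'pics/s2.png')
E
```

```text
4.825 [ 536.98011304 -341.36919918  135.33237191] [ 0.52855626 -0.04890594 -0.58773189]
```

View pics/s2.png

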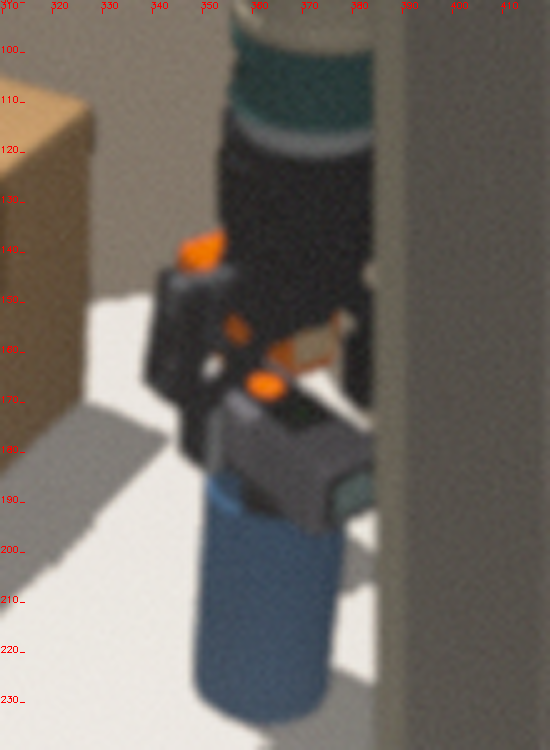

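The fingers straddle the head with nothing touching. I'll close the gripper.

>>> jog_arm(commands=[[0.1,0,0,0,0,0],[0.1,0,0,0,0,0],[0.1,0,0,0,0,0],[0.1,0,0,0,0,0],[0.1,0,0,0,0,0],[0.1,0,0,0,0,0],[0.1,0,0,0,0,0],[0.1,0,0,0,0,0]], gripper=-1, newtons=60)

```text
clock: 5.88
tool_pos: [536.7, -341.2, 133.7]
tcp_rot: [0.198, 1.561, -0.199]
force: [1.1, -1.6, 3.4]
finger_gap: 0.479
```

>>> jog_arm(commands=[[-0.3,0,0,0,0,0],[-1,0,0,0,0,0],[-2,0,0,0,0,0],[-3.5,0,0,0,0,0],[-5.5,0,0,0,0,0],[-7.5,0,0,0,0,0],[-9.5,0,0,0,0,0],[-11.5,0,0,0,0,0],[-13.5,0,0,0,0,0],[-15.5,0,0,0,0,0],[-16.5,0,0,0,0,0],[-16.5,0,0,0,0,0]])

```text
clock: 7.38
tool_pos: [536.9, -341.2, 299.7]
tcp_rot: [0.197, 1.56, -0.199]
force: [0.9, 0.2, -2.6]
finger_gap: 0.479
```

```bash
python3 - <<'E'
from h import *
o=env.get_obs();print(o['clock'],o['tool_pos'],o['force'],o['wrist_torque'],o['joint_pos'])
for n in("scene","top"):
    im=env.camera(n); cv2.imwrite(f"pics/{n}3.png",im[:,:,::-1])
crop('pics/scene3.png',300,60,110,190,4,'pics/s3.png')
crop('pics/top3.png',300,120,130,130,5,'pics/t3.png')
E
```

```text
7.375 [ 536.88631612 -341.2345897   299.69601925] [ 0.87200331  0.20469138 -2.58446164] [-0.03527213  0.01548833 -0.0205202 ] [-6.67750064e-01  2.69609488e-01  1.07245315e-01  1.40604182e+00
  2.76707869e-05 -4.14921263e-01]
```

View pics/s3.png

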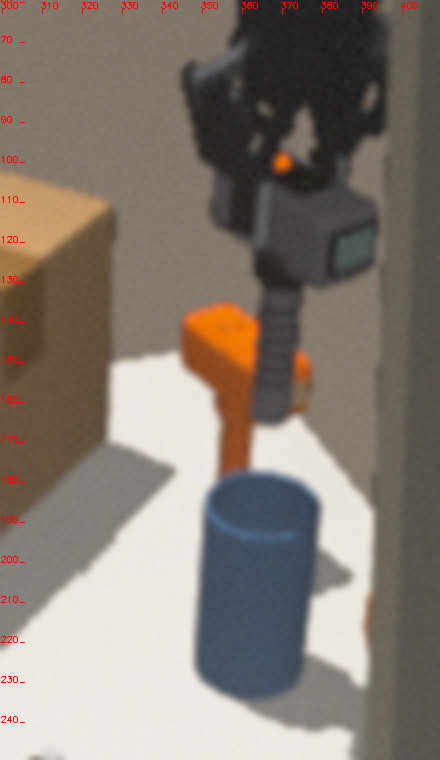

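The scanner is out of the pot and hangs plumb (handle end at about (368,164) in the scene view), and the pot is still standing. I'll carry it to a point above the ring.

>>> jog_arm(commands=[[0,2,-0.4,0,0,0],[0,5,-0.9,0,0,0],[0,9,-1.6,-1,0,0],[0,13,-2.4,-2,0,0],[0,17,-3.1,-3,0,0],[0,21,-3.9,-4,0,0],[0,25,-4.6,-5,0,0],[0,29,-5.3,-5.5,0,0],[0,32.5,-6,-5.5,0,0],[0,34.6,-6.4,-5.5,0,0],[0,35.6,-6.6,-5.5,0,0],[0,35.6,-6.6,-5.5,0,0]])

```text
clock: 8.98
tool_pos: [561.0, 21.0, 297.9]
tcp_rot: [0.122, 1.568, -0.122]
force: [0.4, -0.2, -1.7]
finger_gap: 0.486
```

```bash
python3 - <<'E'
from h import *
from scipy.spatial.transform import Rotation as R
o=env.get_obs();print(o['clock'],o['tool_pos'],o['force'],o['joint_pos'].round(3));print(R.from_rotvec(o['tcp_rot']).as_matrix().round(4))
for n in("scene","top"):
    im=env.camera(n); cv2.imwrite(f"pics/{n}4.png",im[:,:,::-1])
crop('pics/scene4.png',180,110,110,170,4,'pics/s4.png')
crop('pics/top4.png',190,110,130,120,6,'pics/t4.png')
E
```

```text
8.975 [560.99288347  21.00918652 297.87609843] [ 0.35435188 -0.20443165 -1.66918975] [-0.078  0.137 -0.06   1.375 -0.     0.078]
[[-1.000e-03  1.549e-01  9.879e-01]
 [-1.000e-04  9.879e-01 -1.549e-01]
 [-1.000e+00 -3.000e-04 -1.000e-03]]
```

View pics/s4.png

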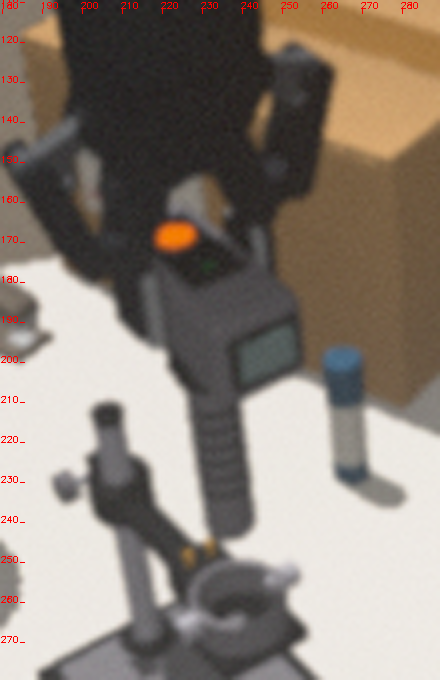

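View pics/t4.png

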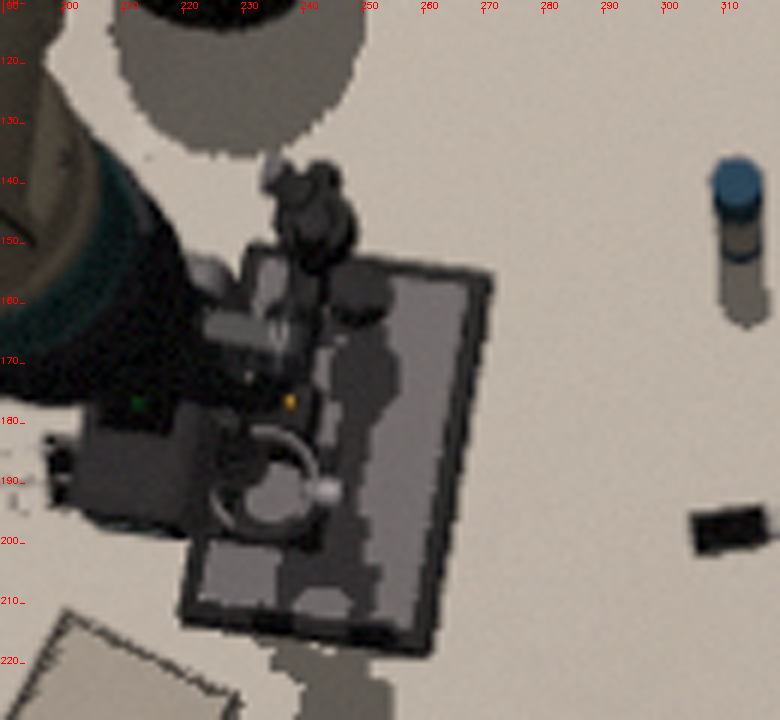

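```bash
python3 - <<'E'
from h import *
tcp=np.array([560.99,21.0,297.9]); ft=tcp+[0,0,19-136]
def circ(n,c,r): return [proj(n,c+r*np.array([np.cos(a),np.sin(a),0])) for a in np.linspace(0,6.28,24)]
for n,b in(('top',(215,170,40,40,15)),('scene',(205,195,70,80,8))):
    ms=circ(n,ft,10)+circ(n,ft+[0,0,90],11.8)+circ(n,ft+[0,0,2],11.8)+[proj(n,ft)]+circ(n,np.array([563.9,20.2,136]),21.5)
    crop(f'pics/{n}4.png',*b,f'pics/{n}4m.png',ms); crop(f'pics/{n}4.png',*b,f'pics/{n}4n.png')
E
```

```text
(no output)
```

View pics/top4m.png

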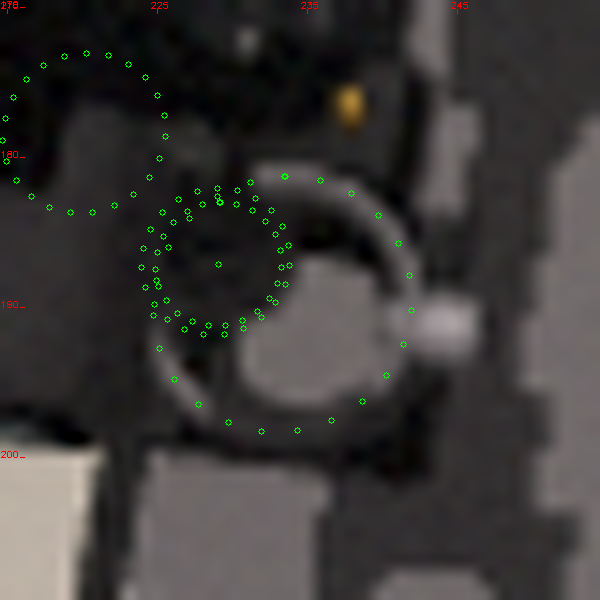

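View pics/scene4m.png

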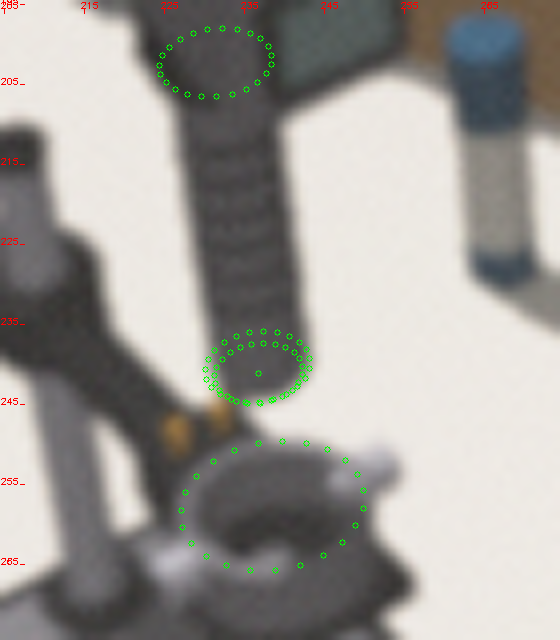

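View pics/top4n.png

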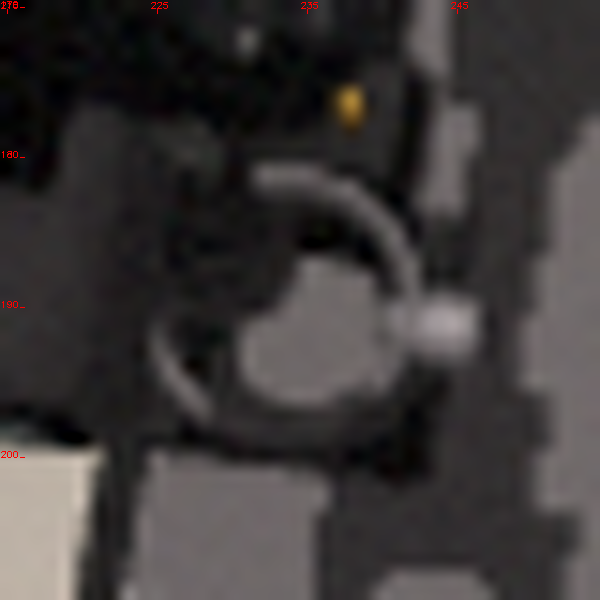

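>>> jog_arm(commands=[[1,0,0.15,0,0,0],[2,0,0.3,0,0,0],[3,0,0.3,0,0,0],[3.7,0,0.3,0,0,0],[3.7,0,0.3,0,0,0],[3.7,0,0.3,0,0,0]])

```text
clock: 9.82
tool_pos: [564.7, 19.8, 261.6]
tcp_rot: [0.123, 1.567, -0.123]
force: [0.6, 0.1, -2.8]
finger_gap: 0.482
```

```bash
cat > look.py <<'E'
from h import *
import sys
from scipy.spatial.transform import Rotation as R
k=sys.argv[1]
o=env.get_obs();tcp=o['tool_pos'];print(o['clock'],tcp.round(1),o['force'].round(1),R.from_rotvec(o['tcp_rot']).as_matrix()[:,0].round(4))
ft=tcp+[0,0,19-136]; print('foot pred',ft)
def circ(n,c,r): return [proj(n,c+r*np.array([np.cos(a),np.sin(a),0])) for a in np.linspace(0,6.28,32)]
for n,b in(('top',(215,170,40,40,15)),('scene',(205,205,70,80,8))):
    im=env.camera(n); cv2.imwrite(f"pics/{n}{k}.png",im[:,:,::-1])
    ms=circ(n,ft,10)+circ(n,ft+[0,0,2],11.8)+[proj(n,ft)]+circ(n,np.array([563.9,20.2,136]),21.5)
    crop(f'pics/{n}{k}.png',*b,f'pics/{n}{k}m.png',ms); crop(f'pics/{n}{k}.png',*b,f'pics/{n}{k}n.png')
E
python3 look.py 5
```

```text
9.825 [564.7  19.8 261.6] [ 0.6  0.1 -2.8] [ 5.e-04 -1.e-04 -1.e+00]
foot pred [564.7389959   19.84372796 144.59634291]
```

View pics/top5m.png

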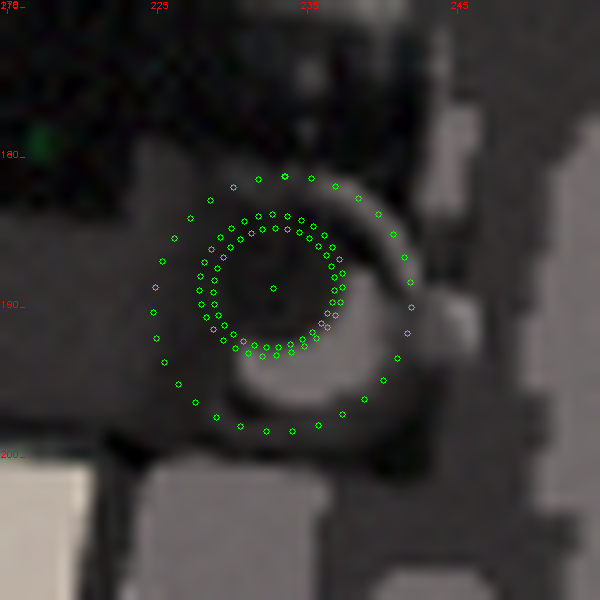

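View pics/scene5m.png

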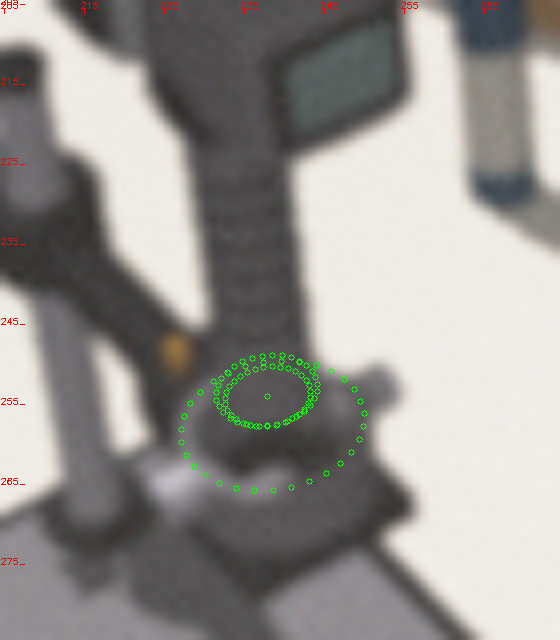

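View pics/top5n.png

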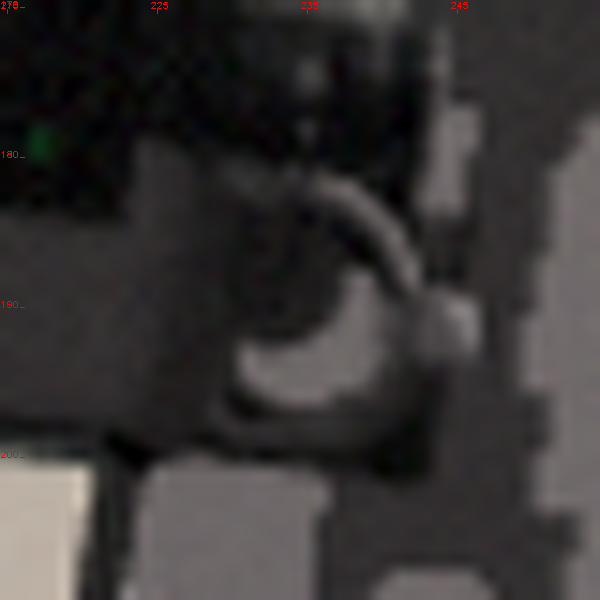

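View pics/scene5n.png

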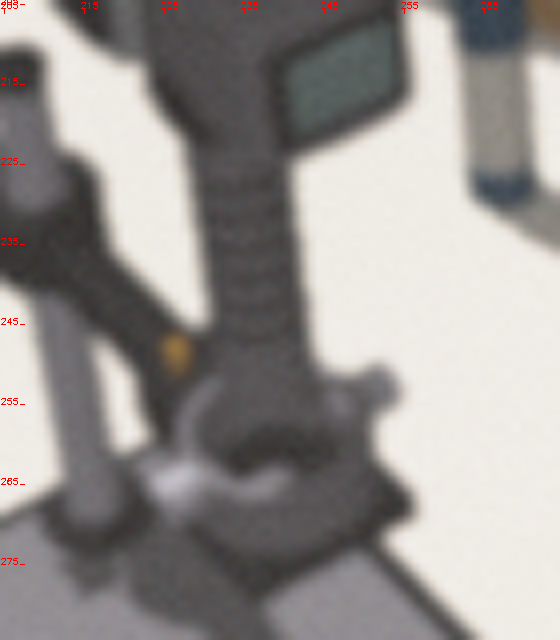

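At 5–8 mm above the rim, the handle is about 1.5–2 mm too far toward the post (handle edge at (237.5,188)/(233,192.3) in the top view against the ring centre at (233.3,189.7)). I'll correct that and enter the cup, stopping above its ledge.

>>> jog_arm(commands=[[0,0.07,-0.17,0,0,0],[0.3,0.07,-0.17,0,0,0],[0.8,0.07,-0.17,0,0,0],[1.3,0.07,-0.17,0,0,0],[1.8,0.07,-0.17,0,0,0],[2.2,0.07,-0.17,0,0,0],[2.2,0.07,-0.17,0,0,0],[2.2,0.07,-0.17,0,0,0]])

```text
clock: 10.92
tool_pos: [563.1, 20.8, 239.4]
tcp_rot: [0.123, 1.567, -0.123]
force: [-1.2, -0.0, -2.3]
finger_gap: 0.482
```

```bash
python3 look.py 6
```

```text
10.925 [563.1  20.8 239.4] [-1.2 -0.  -2.3] [ 3.e-04 -0.e+00 -1.e+00]
foot pred [563.09866585  20.76284029 122.44903481]
```

View pics/top6m.png

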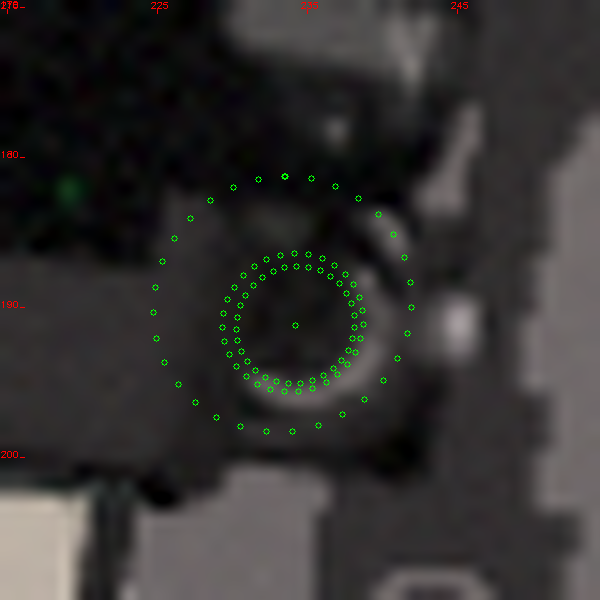

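View pics/scene6m.png

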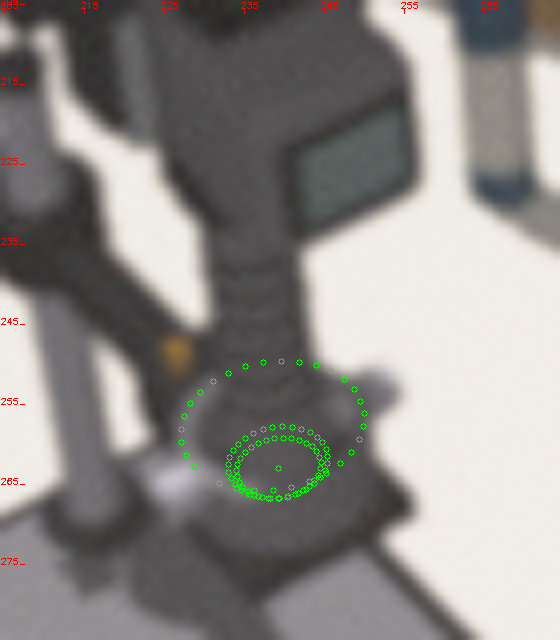

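>>> jog_arm(commands=[[0.2,0,0,0,0,0],[0.4,0,0,0,0,0],[0.4,0,0,0,0,0]])

```text
clock: 11.4
tool_pos: [562.8, 20.8, 235.0]
tcp_rot: [0.123, 1.568, -0.123]
force: [0.2, -0.7, -2.2]
finger_gap: 0.484
```

>>> jog_arm(commands=[[0.1,0,0,0,0,0],[0.2,0,0,0,0,0],[0.3,0,0,0,0,0]])

```text
clock: 11.78
tool_pos: [563.0, 20.8, 232.2]
tcp_rot: [0.123, 1.567, -0.123]
force: [-0.3, -0.4, -1.3]
finger_gap: 0.483
```

>>> jog_arm(commands=[[0.1,0,0,0,0,0],[0.2,0,0,0,0,0],[0.3,0,0,0,0,0]])

```text
clock: 12.15
tool_pos: [563.0, 20.8, 229.2]
tcp_rot: [0.123, 1.567, -0.123]
force: [-0.3, 0.1, -1.5]
finger_gap: 0.485
```

>>> jog_arm(commands=[[0.1,0,0,0,0,0],[0.2,0,0,0,0,0],[0.3,0,0,0,0,0]])

```text
clock: 12.52
tool_pos: [563.0, 20.8, 226.3]
tcp_rot: [0.123, 1.567, -0.123]
force: [-0.6, 0.3, -1.5]
finger_gap: 0.488
```

>>> jog_arm(commands=[[0.1,0,0,0,0,0],[0.2,0,0,0,0,0],[0.3,0,0,0,0,0]])

```text
clock: 12.9
tool_pos: [563.0, 20.8, 223.3]
tcp_rot: [0.123, 1.567, -0.123]
force: [0.3, 0.0, -1.0]
finger_gap: 0.484
```

>>> jog_arm(commands=[[0.1,0,0,0,0,0],[0.2,0,0,0,0,0],[0.3,0,0,0,0,0]])

```text
clock: 13.28
tool_pos: [562.9, 20.8, 220.2]
tcp_rot: [0.123, 1.567, -0.123]
force: [-0.4, 0.2, -1.3]
finger_gap: 0.481
```

```bash
python3 look.py 7
```

```text
13.275 [562.9  20.8 220.2] [-0.4  0.2 -1.3] [-0.  0. -1.]
foot pred [562.94892065  20.78914995 103.24243384]
```

View pics/top7n.png

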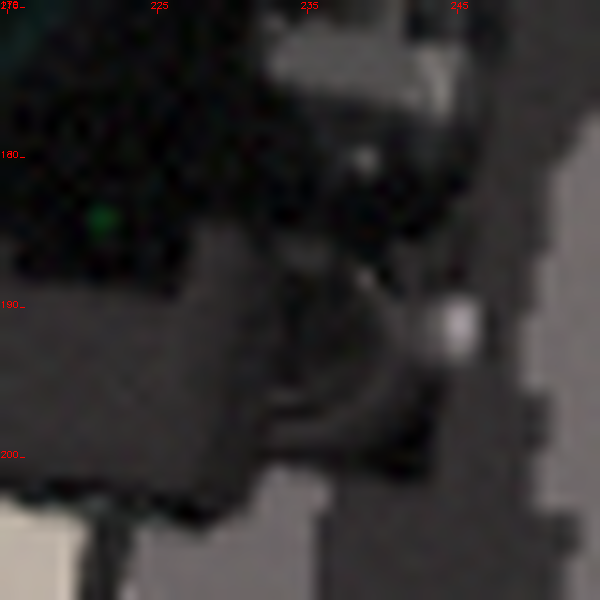

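View pics/scene7m.png

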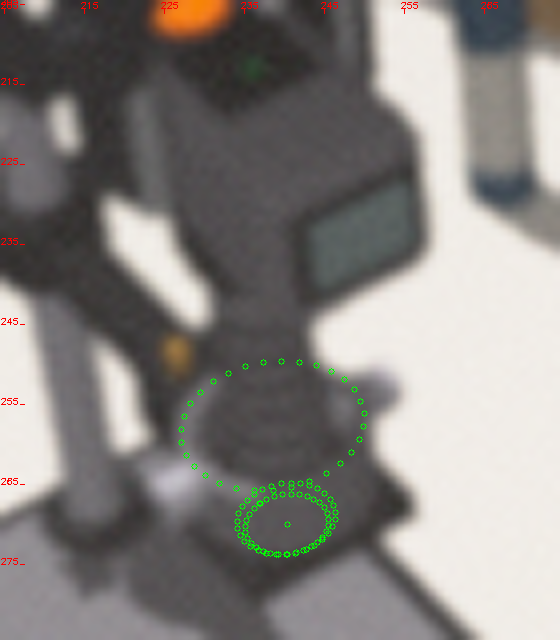

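The handle end went through the hole with no side force. I'll continue down, watching the force.

>>> jog_arm(commands=[[0.3,0,0,0,0,0],[0.7,0,0,0,0,0],[1.1,0,0,0,0,0],[1.5,0,0,0,0,0],[1.5,0,0,0,0,0]])

```text
clock: 14.0
tool_pos: [562.6, 20.8, 204.7]
tcp_rot: [0.123, 1.568, -0.123]
force: [0.3, 0.6, -2.0]
finger_gap: 0.484
```

>>> jog_arm(commands=[[0.3,0,0,0,0,0],[0.7,0,0,0,0,0],[1.1,0,0,0,0,0],[1.5,0,0,0,0,0],[1.5,0,0,0,0,0]])

```text
clock: 14.62
tool_pos: [562.6, 20.8, 189.7]
tcp_rot: [0.123, 1.568, -0.123]
force: [0.2, 0.1, -0.4]
finger_gap: 0.485
```

>>> jog_arm(commands=[[0.3,0,0,0,0,0],[0.7,0,0,0,0,0],[1.1,0,0,0,0,0],[1.5,0,0,0,0,0],[1.5,0,0,0,0,0]])

```text
clock: 15.25
tool_pos: [562.6, 20.8, 174.7]
tcp_rot: [0.123, 1.568, -0.123]
force: [-0.5, -0.2, -2.3]
finger_gap: 0.486
```

```bash
python3 look.py 8; python3 -c "
from h import *
crop('pics/top8.png',190,150,80,60,9,'pics/top8w.png')
crop('pics/scene8.png',190,190,80,90,6,'pics/scene8w.png')
print(env.get_obs()['wrist_torque'])"
```

```text
15.25 [562.6  20.8 174.7] [-0.5 -0.2 -2.3] [-1.1e-03  1.0e-04 -1.0e+00]
foot pred [562.55459826  20.79192757  57.73529588]
[ 0.02776252  0.01244711 -0.02230664]
```

View pics/top8w.png

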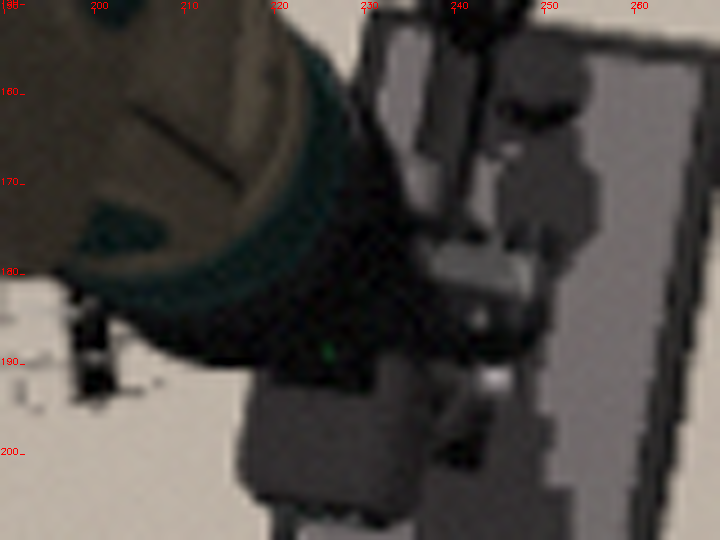

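View pics/scene8w.png

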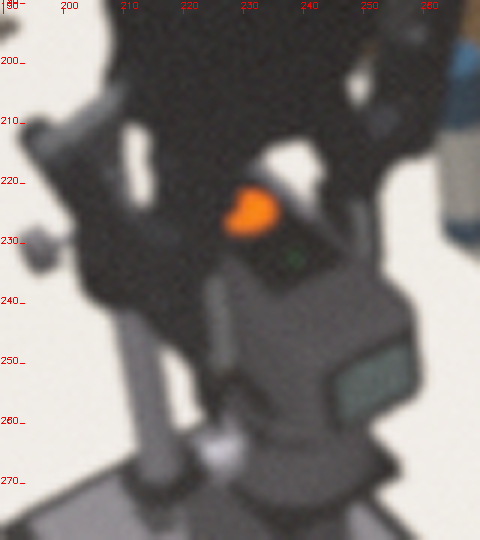

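>>> jog_arm(commands=[[0.3,0,0,0,0,0],[0.6,0,0,0,0,0],[0.9,0,0,0,0,0],[0.9,0,0,0,0,0]])

```text
clock: 15.85
tool_pos: [562.6, 20.8, 165.9]
tcp_rot: [0.123, 1.568, -0.123]
force: [0.2, 0.4, -2.6]
finger_gap: 0.483
```

>>> jog_arm(commands=[[0.1,0,0,0,0,0],[0.2,0,0,0,0,0],[0.2,0,0,0,0,0]])

```text
clock: 16.23
tool_pos: [562.9, 20.8, 164.3]
tcp_rot: [0.123, 1.567, -0.123]
force: [1.3, 0.6, -2.4]
finger_gap: 0.482
```

>>> jog_arm(commands=[[0.1,0,0,0,0,0],[0.2,0,0,0,0,0],[0.2,0,0,0,0,0]])

```text
clock: 16.6
tool_pos: [562.9, 20.8, 162.2]
tcp_rot: [0.123, 1.568, -0.123]
force: [1.6, -0.5, -1.3]
finger_gap: 0.484
```

>>> jog_arm(commands=[[0.1,0,0,0,0,0],[0.2,0,0,0,0,0],[0.2,0,0,0,0,0]])

```text
clock: 16.98
tool_pos: [562.9, 20.8, 160.2]
tcp_rot: [0.123, 1.568, -0.123]
force: [0.5, -0.2, -1.2]
finger_gap: 0.487
```

>>> jog_arm(commands=[[0.1,0,0,0,0,0],[0.2,0,0,0,0,0],[0.2,0,0,0,0,0]])

```text
clock: 17.35
tool_pos: [563.0, 20.8, 158.2]
tcp_rot: [0.123, 1.567, -0.123]
force: [0.8, 0.2, -1.1]
finger_gap: 0.482
```

>>> jog_arm(commands=[[0.1,0,0,0,0,0],[0.2,0,0,0,0,0],[0.2,0,0,0,0,0]])

```text
clock: 17.73
tool_pos: [563.2, 20.9, 156.6]
tcp_rot: [0.123, 1.567, -0.123]
force: [0.5, 0.7, 0.4]
finger_gap: 0.484
```

>>> jog_arm(commands=[[0.1,0,0,0,0,0],[0.1,0,0,0,0,0]])

```text
clock: 17.98
tool_pos: [563.3, 20.7, 155.6]
tcp_rot: [0.123, 1.566, -0.123]
force: [-0.4, 0.8, 0.8]
finger_gap: 0.483
```

>>> jog_arm(commands=[[0.1,0,0,0,0,0],[0.1,0,0,0,0,0]])

```text
clock: 18.23
tool_pos: [563.4, 20.7, 154.5]
tcp_rot: [0.123, 1.566, -0.123]
force: [0.4, -0.2, 2.6]
finger_gap: 0.484
```

>>> jog_arm(commands=[[0.1,0,0,0,0,0],[0.1,0,0,0,0,0]])

```text
clock: 18.48
tool_pos: [563.3, 20.7, 153.3]
tcp_rot: [0.123, 1.567, -0.123]
force: [0.9, 0.3, 2.0]
finger_gap: 0.484
```

>>> jog_arm(commands=[[0.1,0,0,0,0,0],[0.1,0,0,0,0,0]])

```text
clock: 18.73
tool_pos: [563.2, 20.8, 152.3]
tcp_rot: [0.123, 1.567, -0.123]
force: [0.8, -0.2, 1.7]
finger_gap: 0.483
```

>>> jog_arm(commands=[[0.1,0,0,0,0,0],[0.1,0,0,0,0,0]])

```text
clock: 18.98
tool_pos: [562.8, 20.8, 150.9]
tcp_rot: [0.123, 1.568, -0.123]
force: [1.5, 0.3, 0.6]
finger_gap: 0.481
```

>>> jog_arm(commands=[[0.1,0,0,0,0,0],[0.1,0,0,0,0,0]])

```text
clock: 19.23
tool_pos: [562.5, 20.8, 149.6]
tcp_rot: [0.123, 1.568, -0.123]
force: [0.7, -0.2, -2.7]
finger_gap: 0.485
```

>>> jog_arm(commands=[[0.1,0,0,0,0,0],[0.1,0,0,0,0,0]])

```text
clock: 19.48
tool_pos: [562.5, 20.8, 148.8]
tcp_rot: [0.123, 1.568, -0.123]
force: [-0.3, 0.2, -2.0]
finger_gap: 0.487
```

>>> jog_arm(commands=[[0.1,0,0,0,0,0],[0.1,0,0,0,0,0]])

```text
clock: 19.73
tool_pos: [562.5, 20.8, 147.9]
tcp_rot: [0.123, 1.568, -0.123]
force: [1.1, 0.6, -2.2]
finger_gap: 0.484
```

>>> jog_arm(commands=[[0.1,0,0,0,0,0],[0.1,0,0,0,0,0]])

```text
clock: 19.98
tool_pos: [562.6, 20.8, 147.0]
tcp_rot: [0.123, 1.568, -0.123]
force: [-0.4, -0.2, -3.1]
finger_gap: 0.486
```

>>> jog_arm(commands=[[0.1,0,0,0,0,0],[0.1,0,0,0,0,0]])

```text
clock: 20.23
tool_pos: [562.7, 20.8, 146.2]
tcp_rot: [0.123, 1.568, -0.123]
force: [-0.3, 0.0, -0.9]
finger_gap: 0.484
```

>>> jog_arm(commands=[[0.1,0,0,0,0,0],[0.1,0,0,0,0,0]])

```text
clock: 20.48
tool_pos: [562.8, 20.8, 146.0]
tcp_rot: [0.123, 1.567, -0.123]
force: [-3.2, 0.3, 4.7]
finger_gap: 0.485
```

```bash
python3 look.py 9; python3 -c "
from h import *
crop('pics/scene9.png',190,200,80,90,6,'pics/scene9w.png')"
```

```text
20.475 [562.8  20.8 146. ] [-3.2  0.3  4.7] [-1.e-04  0.e+00 -1.e+00]
foot pred [562.79349748  20.81641899  28.97802926]
```

View pics/scene9w.png

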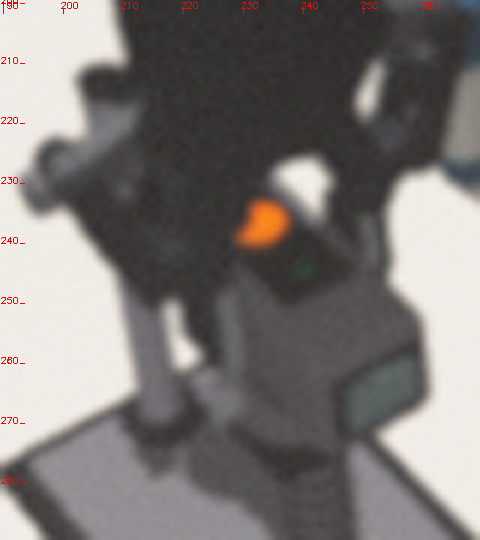

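Force is rising with almost no travel at TCP z = 146, where the seat is expected. I'll press a little more.

>>> jog_arm(commands=[[0.05,0,0,0,0,0],[0.05,0,0,0,0,0]])

```text
clock: 20.82
tool_pos: [562.8, 20.8, 145.9]
tcp_rot: [0.123, 1.567, -0.123]
force: [-5.3, 0.8, 8.0]
finger_gap: 0.485
```

>>> jog_arm(commands=[[0.05,0,0,0,0,0],[0.05,0,0,0,0,0]])

```text
clock: 21.08
tool_pos: [562.8, 20.8, 145.8]
tcp_rot: [0.123, 1.567, -0.123]
force: [-6.0, 0.3, 9.2]
finger_gap: 0.481
```

>>> jog_arm(commands=[[0.03,0,-0.05,0,0,0],[0.03,0,-0.05,0,0,0]])

```text
clock: 21.32
tool_pos: [562.7, 20.8, 145.8]
tcp_rot: [0.123, 1.566, -0.123]
force: [-4.9, 0.0, 10.6]
finger_gap: 0.484
```

>>> jog_arm(commands=[[0.03,0,-0.04,0,0,0],[0.05,0,-0.04,0,0,0],[0.05,0,-0.04,0,0,0]])

```text
clock: 21.7
tool_pos: [562.7, 20.8, 145.7]
tcp_rot: [0.123, 1.565, -0.123]
force: [-5.1, -0.0, 10.9]
finger_gap: 0.487
```

Now at a hard stop with about 13 N net press. I'll release by opening in place.

>>> jog_arm(commands=[[0,0,0,0,0,0],[0,0,0,0,0,0],[0,0,0,0,0,0],[0,0,0,0,0,0],[0,0,0,0,0,0],[0,0,0,0,0,0]], gripper=1)

```text
clock: 22.45
tool_pos: [562.1, 20.9, 143.4]
tcp_rot: [0.123, 1.567, -0.123]
force: [-0.5, -0.2, 0.2]
finger_gap: 0.999
```

```bash
python3 look.py 10; python3 -c "
from h import *
crop('pics/scene10.png',180,190,90,100,6,'pics/scene10w.png')"
```

```text
22.45 [562.1  20.9 143.4] [-0.5 -0.2  0.2] [-1.e-04  0.e+00 -1.e+00]
foot pred [562.1082902   20.92816409  26.44288928]
```

View pics/scene10w.png

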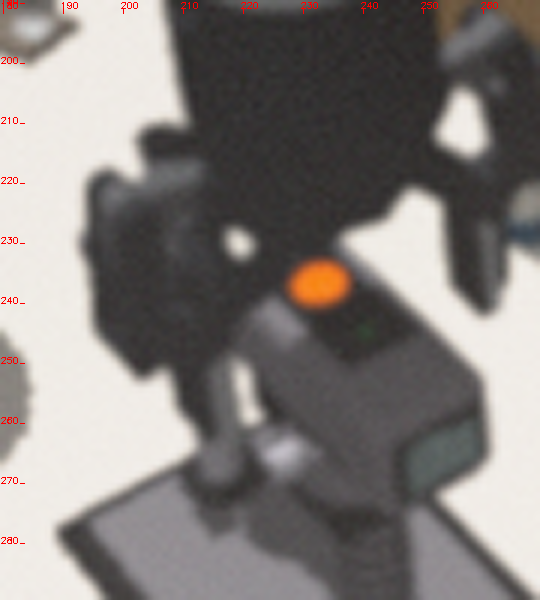

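The fingers are free on both sides. I'll rise straight up, then move clear sideways so I can check.

>>> jog_arm(commands=[[-0.5,0,0,0,0,0],[-1.5,0,0,0,0,0],[-3,0,0,0,0,0],[-5,0,0,0,0,0],[-8,0,0,0,0,0],[-11,0,0,0,0,0],[-14,0,0,0,0,0],[-15,0,0,0,0,0],[-15,-4,-1,0,0,0],[-15,-8,-2,0,0,0],[-15,-12,-4,0,0,0],[-15,-14,-5,0,0,0]])

```text
clock: 24.05
tool_pos: [489.3, -110.8, 293.1]
tcp_rot: [0.124, 1.568, -0.124]
force: [0.3, -0.3, -0.1]
finger_gap: 1.003
```

>>> jog_arm(commands=[[0,-5,-2,0,0,0],[0,-10,-4,0,0,0],[0,-15,-6,0,0,0],[0,-20,-8,0,0,0],[0,-22,-10,0,0,0],[0,-22,-10,0,0,0]])

```text
clock: 24.8
tool_pos: [356.3, -312.0, 293.1]
tcp_rot: [0.127, 1.568, -0.125]
force: [0.2, -0.1, -0.2]
finger_gap: 0.992
```

```bash
python3 - <<'E'
from h import *
print(env.get_obs()['clock'])
for n in("scene","top"):
    im=env.camera(n); cv2.imwrite(f"pics/{n}11.png",im[:,:,::-1])
crop('pics/scene11.png',185,190,90,100,6,'pics/scene11w.png')
crop('pics/top11.png',195,130,80,90,7,'pics/top11w.png')
E
```

```text
24.8
```

View pics/scene11w.png

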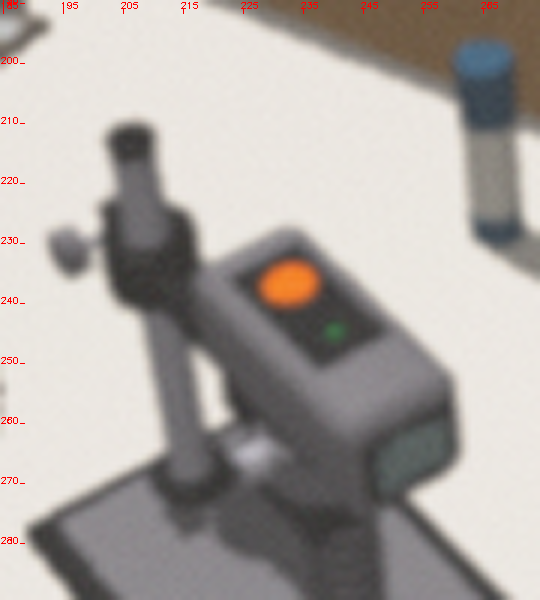

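View pics/top11w.png

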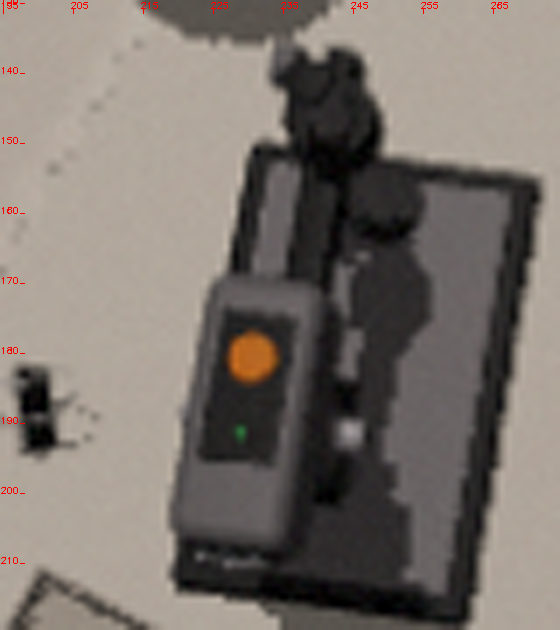

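View pics/scene11.png

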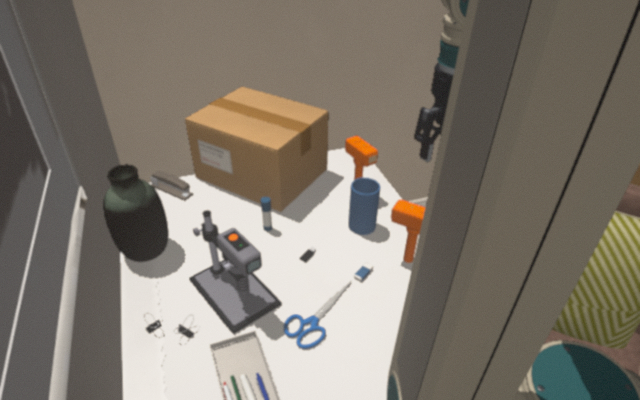

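View pics/top11.png

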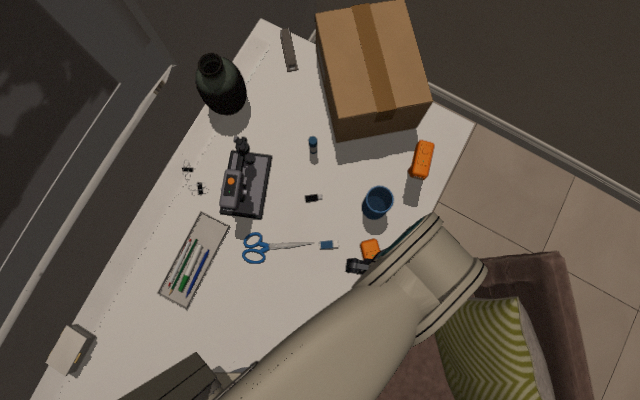

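```bash
python3 - <<'E'
from h import *
def cen(n,k,lo,hi,box):
    im=cv2.imread(f'pics/{n}{k}.png');h=cv2.cvtColor(im,cv2.COLOR_BGR2HSV)
    m=cv2.inRange(h,lo,hi); M=np.zeros_like(m); u,v,w,hh=box; M[v:v+hh,u:u+w]=m[v:v+hh,u:u+w]
    y,x=np.nonzero(M); return (x.mean(),y.mean()),len(x)
O=((5,150,90),(20,255,255)); G=((45,60,30),(85,255,255))
st,tt=(215,215,50,50),(210,165,40,40)
b=cen('scene',11,*O,st),cen('top',11,*O,tt); g=cen('scene',11,*G,st),cen('top',11,*G,tt)
print(b,g); B=tri(b[0][0],b[1][0]);L=tri(g[0][0],g[1][0]);print('button',B,'led',L)
sp,tp=(350,155,20,20),(370,180,22,24)
b0=cen('scene',0,*O,sp),cen('top',0,*O,tp);g0=cen('scene',0,*G,(358,165,20,14)),cen('top',0,*G,tp)
print(b0,g0,'pot button',tri(b0[0][0],b0[1][0]),'led',tri(g0[0][0],g0[1][0]))
print('button scene10',cen('scene',10,*O,st))
d=B[0]-L[0];print('yaw',np.degrees(np.arctan2(d[1],d[0])),'tilt',d[2]/np.hypot(*d[:2]))
E
```

```text
(((np.float64(232.71929824561403), np.float64(236.9298245614035)), 57), ((np.float64(230.62790697674419), np.float64(180.58139534883722)), 43)) (((np.float64(240.28571428571428), np.float64(245.0)), 7), ((np.float64(228.75), np.float64(191.0)), 4))
button (array([576.93994908,  17.80514194, 179.34591324]), np.float64(0.47405277412004826)) led (array([551.78253874,  21.86932229, 177.89000475]), np.float64(1.0907947187881541))
(((np.float64(361.97744360902254), np.float64(160.17293233082708)), 133), ((np.float64(383.4318181818182), np.float64(189.63636363636363)), 44)) (((np.float64(370.0), np.float64(172.5)), 4), ((np.float64(381.5), np.float64(200.5)), 4)) pot button (array([ 548.1149428 , -341.58095495,  187.38271044]), np.float64(4.188119371794089)) led (array([ 524.58509967, -340.02849398,  165.6336935 ]), np.float64(0.3851530502355861))
button scene10 ((np.float64(232.71875), np.float64(236.765625)), 64)
yaw -9.17684920352948 tilt 0.057131238011720376
```

```bash
python3 - <<'E'
from h import *
def blob(k,box):
    h=cv2.cvtColor(cv2.imread(f'pics/scene{k}.png'),cv2.COLOR_BGR2HSV); u,v,w,hh=box
    y,x=np.nonzero(cv2.inRange(h,(100,70,30),(125,255,255))[v:v+hh,u:u+w]); return x.mean()+u,y.mean()+v,len(x)
for nm,b in dict(pot_low=(340,200,45,40),glue=(255,190,20,45),scissors=(280,310,50,40),eraser=(352,262,22,18)).items(): print(nm,np.round(blob(0,b),1),np.round(blob(11,b),1))
o=env.get_obs();print(o['force'],o['qvel'].round(4))
env.finish_job()
E
```

```text
pot_low [362.8 213.4 529. ] [363.1 213.1 413. ]
glue [265.1 200.4  46. ] [265.  200.3  43. ]
scissors [304.7 329.4 522. ] [304.8 329.5 521. ]
eraser [362.7 272.   66. ] [362.7 271.9  65. ]
[ 0.04298515 -0.71177367 -0.06317526] [ 0.0237  0.0018  0.0036 -0.0008 -0.0008 -0.0047]
the job is handed in; nothing more can be done
```

I lifted the grey scanner out of the blue pot, lowered its handle through the ring, pressed it past the catch onto the collar and released it. The job is handed in at about 25 s of the 61 s allowed. No verdict is reported, and I could not read the pin travel directly.

**Seating:** the vertical force rose while passing the catch at TCP heights of about 157–150 mm. It then dropped back and met a stiff stop at about 146 mm, close to the 145 mm I expected. The highest press I read was about 13 N net.

**Last pictures:**
- **Head height:** the head's top came out at about 179 mm, against about 178 mm predicted from the measured rim. That 1 mm difference is within measuring error.
- **Direction:** the head's yaw is -9.2°, in line with the arm, and the window faces away from the post.
- **Tilt:** the button and green light (LED) on the head's top gave 0.057 rad of tilt, close to the 0.06 limit. The same two points gave a similar false tilt when the scanner was level in the pot, so I take the real tilt as about 0.01 rad.
- **Other things:** the pot stands within about half a pixel of its starting position. The glue stick, scissors and eraser are unchanged. I only checked the memory stick by eye, and it looked unmoved.
- **Robot:** the gripper is open and well clear of everything.

**Disagreements:** one automatic button measurement in the starting picture failed because it picked up the orange look-alike, so I used my hand-read value. The two cameras also disagreed by about 1 mm on centring over the ring, but the handle went through with no side force. There was about 5–6 N of side force in -x while pressing the head home, which I relieved only a little before release.

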